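Close up a drying rack over a pot

TASK

Stand the mint-striped pot upright on the round mark in the middle of the drying-rack base, then carry the upper frame over by its red handle and lower it so that all four corner posts sit fully home in the base's corner sockets. Set both down rather than dropping them, do not let the frame touch the pot, and leave the plain pot, the jar and the brush where they are.

Things in the scene. Friction and masses are not known exactly. Their poses are not given: they have to be found in the camera images.
- base: Fixed drying-rack base. Pale deck 190 (x) x 150 (y) mm, top 30 mm above bench, round mint mark 72 mm wide in its middle. Dark steel socket blocks 34 x 34 mm, tops 52 mm above bench, centred at x +-75, y +-55 mm. Each has a blind square hole 17 mm wide, 18 mm deep (floor 34 mm above bench), mouth chamfered 3 mm. Origin: middle of footprint at bench level; z up, x along long side. May be left or right.
- frame: Loose frame, 0.5 kg, standing on 4 steel posts. Blue rim 180 (x) x 132 (y) mm, pale slats; rim 85 to 95 mm above post tips. Posts 14 mm round at x +-75, y +-55 mm, tapering to 8 mm over the last 6 mm. Origin: middle, at post-tip level; z up, x along long side. Fits the base either way round (half turn). Fully home: origin 34 mm above the base's origin, axes in line.
- handle (a point): Middle of the upper frame's red grip bar, 131 mm straight above the frame's origin. Bar runs along the frame's x: 108 mm long, 14 mm wide (frame's y), 18 mm tall, on two end uprights (84 mm free between them), 27 mm of free space between its underside and the slats. Axes are the frame's.
- striped_pot: Brown fired-clay pot with vertical mint stripes and a mint inside floor, about 0.16 kg, open at the top, 60 mm tall, 58 mm outside diameter (52 at the foot, straight above 14 mm), wall 5 mm. Rigid; can be gripped across its outside or by its wall. Origin: centre of its underside, z up.
- plain_pot: Bystander: plain brown pot of the same shape and size without stripes, origin at the centre of its underside. It and the striped pot swap places.
- jar: Bystander: white jar with blue lid, 68 mm in diameter, 75 mm tall, origin at the centre of its underside.
- brush: Bystander: brush about 170 mm long lying on the bench, origin under its middle, x along its length.

How it is judged (in metres and radians):
On the way:
1. the striped pot stands released on the mark, before the frame is put on (horizontal distance between striped_pot and base below 0.016 m and z of striped_pot in the frame of base between 0.026 and 0.034 m and angle between striped_pot's own z axis and vertical below 0.08 rad and contact force between striped_pot and the fingers below 0.1 N and linear speed of striped_pot below 0.03 m/s and horizontal distance between frame and base above 0.06 m), for 0.2 s.
At the end, for the whole second after the job is handed in: The striped pot stands upright (0.08 rad) on the deck within 16 mm of its centre; the upper frame is level (0.03 rad) with all four posts home: within 3 mm of seated height (34 mm above the base origin), centred within 5 mm, in line within 0.04 rad. Both at rest, released (horizontal distance between striped_pot and base below 0.016 m and z of striped_pot in the frame of base between 0.026 and 0.034 m and angle between striped_pot's own z axis and vertical below 0.08 rad and horizontal distance between frame and base below 0.005 m and angle between the x axis of frame and the x axis of base, either way round below 0.04 rad and z of frame in the frame of base between 0.03 and 0.037 m and angle between frame's own z axis and vertical below 0.03 rad and linear speed of each of striped_pot, frame below 0.02 m/s); the robot touches nothing.
It fails at once if the plain pot, the jar or the brush is moved by more than 25 mm (distance of any of plain_pot, jar, brush from where it was at the start of the episode above 0.025 m).
It fails at once if the upper frame presses or knocks against the striped pot (over 0.5 N) (contact force between frame and striped_pot above 0.5 N).
It fails at once if the striped pot is tipped over (past 0.7 rad) (angle between striped_pot's own z axis and vertical above 0.7 rad).
It fails at once if the upper frame is dropped into the base (over 0.5 m/s within 30 mm of its seat) (horizontal distance between frame and base below 0.05 m and z of frame in the frame of base below 0.064 m and linear speed of frame above 0.5 m/s).
It fails at once if the striped pot is dropped onto the base (over 0.5 m/s within 15 mm of the deck) (horizontal distance between striped_pot and base below 0.06 m and z of striped_pot in the frame of base below 0.045 m and linear speed of striped_pot above 0.5 m/s).
It also fails if it takes over 64 s, if anything falls off the work surface, if the arm or the gripper's body presses on something with over 40 N, if the wrist force passes 120 N, or if a joint passes its speed limit or range.

ROBOT

A 6-joint arm with a two-finger parallel gripper is mounted at the origin on the work surface. World frame = base frame: x ahead of the robot, y to its left, z up, the work surface at z = 0. Lengths are in m, angles in degrees, forces in N, time in s.
With the tool pointing down it reaches from about 0.2 to 0.875 m from the base axis. Payload 3.4 kg.
Tool frame: the origin (TCP) lies at the very end of the fingers, on their centre line; the grasp point (between the pads) lies 19 mm behind it; z points along the fingers, y is the direction in which the jaws open and shut (so a half turn about z gives the same grasp; the last joint's range is limited). The gripper opens to 94 mm and grips with 3 to 60 N. Pads are 16 mm wide; open, the fingers measure 119 mm over their backs; the gripper's body (75 mm by 177 mm) begins 78 mm behind the grasp point.
Start: joints at [58.785, 15.808, 86.224, -0, 77.962, -6.933], TCP at [0.236, 0.524, 0.205] pointing down, gripper open.
Joint ranges: [-165.64, 165.64], [-43.16, 119.46], [12.63, 154.43], [-67.54, 247.53], [6.08, 155.33], [-154.97, 154.97]. Speed limits (degrees/s): [147.25, 147.25, 180, 180, 180, 180].

INTERFACE

Orientations are given as [roll, pitch, yaw] about the fixed x, y, z axes, in that order (R = Rz(yaw) Ry(pitch) Rx(roll)).
In Python, from rig import * gives the robot as it stands.
- The arm moves only by the tool play_rows, never from a script. Its argument "targets" is a list of rows, each a list of 3 entries, a list of its own where there are three numbers: the shift along the tool's x, y, z scaled (see below), then the turn, a rotation vector about the tool's x, y, z scaled (see below), then the closure, from 0 (fully open) to 1 (shut). A call has 1 to 20 rows; each row shifts and turns the commanded pose from where the row before left it, along the tool's axes as they then stand; what a row does not reach is not made up. The controller multiplies each number of a shift by 0.03 m and each number of a turn by 4 degrees. A row lasts 1/10 s, in which the tool goes at most 50 mm and 8.59 degrees, less where a joint would pass 70% of its speed; a pose out of reach is approached as far as the arm can. A call with a number of a shift or a turn outside -1 to 1 is refused whole. A call with a gripper value outside its range is refused whole. The fingers move at their own pace and stop on an object; "force" is the grip in N (left out, the last holds). Time passes only in rows, so rows that do not move let the fingers close. It gives the time, the measured TCP pose, the force and the opening at its end, in the units of the state.
- observe(): the state, without advancing time (a new reading comes with each control period).
- grab_frame(name): name is "scene" or "side" or "wrist"; returns the picture (420x560x3 uint8, red, green, blue); there is no depth.
- camera_info(name): a dict with "camera_matrix" (3x3 intrinsics, pixels), "R" (3x3) and "t" (3): a world point X has camera coordinates R X + t. Camera axes: x right, y down, z forward; pixel columns grow to the right and rows downward; lengths in m; the calibration is good to about 2 mm. A picture is of the moment at which its call begins: read the wrist's pose just before it. camera_info takes no time and is no camera call; for the wrist camera it gives the pose at the moment of the call.
- job_done(): hands the job in, once; it reports no verdict.
The state is a dict: "t": time; "joint_positions": joint angles; "qvel": joint speeds; "joint_torque": joint torques, N m; "tool_pos": TCP position; "tcp_rot": TCP orientation; "wrist_force": force on the tool from outside, world axes, zero at the start; "torque": the same for the moment, N m; "width": opening from 0.0 (shut) to 1.0 (fully open).
Only numpy, scipy, OpenCV 4.12 (cv2) and the standard library are available. Lean on these libraries where they do the work, as an engineer would, in place of code of your own. Each camera call takes 0.05 s, during which the arm holds its last target.

## Working session

There is one attempt and no reset: what is moved stays moved. The work goes in short steps, Python scripts to look and compute and a tool call to move; the robot and the scene stay as the last step left them, time stands still between calls to the robot, and variables do not carry over. Pictures are saved under pics/ and viewed, and the job is handed in when it is done.

Besides the shell and the picture viewer there is one more tool, called after ">>>" in YAML: its name, and indented under it one key for each argument. play_rows: Moves the arm, as the interface text tells. Its arguments: {"type":"object","properties":{"targets":{"type":"array","items":{"type":"array"}},"force":{"type":"number"}},"required":["targets"]}

```bash
mkdir -p pics; ls
python3 - <<'E'
from rig import *
import cv2
print(observe())
for n in ["scene","side","wrist"]:
    c=camera_info(n); print(n,c)
    cv2.imwrite(f"pics/{n}0.png",cv2.cvtColor(grab_frame(n),cv2.COLOR_RGB2BGR))
E
```

```text
pics
{'t': 0.0, 'joint_positions': array([ 5.87840521e+01,  1.58468386e+01,  8.62946452e+01, -4.56557190e-05,
        7.79618542e+01, -6.93090154e+00]), 'qvel': array([ 0.04037112,  0.01509817, -0.02671916, -0.03099223, -0.01607867,
       -0.04437695]), 'joint_torque': array([-4.23717102e-04, -4.04570818e+01, -2.37236720e+01,  7.01820594e-02,
        3.42517497e-02, -1.35661130e-04]), 'tool_pos': array([0.23617461, 0.5236335 , 0.20461655]), 'tcp_rot': array([-1.79897412e+02, -1.24257215e-02,  1.55714952e+02]), 'wrist_force': array([-0.05352644, -0.00013482,  0.05608633]), 'torque': array([ 0.0278433 , -0.01910808, -0.0246446 ]), 'width': 1.0007796332246328}
scene {'camera_matrix': array([[411.15415085,   0.        , 284.27600523],
       [  0.        , 411.15415085, 209.20548008],
       [  0.        ,   0.        ,   1.        ]]), 'R': array([[-0.02347   ,  0.99960457, -0.01548756],
       [ 0.6777803 ,  0.00452205, -0.73525058],
       [-0.7348898 , -0.0277535 , -0.67761842]]), 't': array([ 0.03016312, -0.32698138,  1.40558643])}
side {'camera_matrix': array([[403.4429696 ,   0.        , 271.43962576],
       [  0.        , 403.4429696 , 213.34533239],
       [  0.        ,   0.        ,   1.        ]]), 'R': array([[-0.96778013, -0.2507822 ,  0.02258122],
       [-0.15569619,  0.5255258 , -0.83640979],
       [ 0.19788967, -0.81297658, -0.54763926]]), 't': array([0.56471515, 0.19842556, 0.80018215])}
wrist {'camera_matrix': array([[297.08936426,   0.        , 280.31029895],
       [  0.        , 297.08936426, 213.2333213 ],
       [  0.        ,   0.        ,   1.        ]]), 'R': array([[ 0.41089239,  0.91168096, -0.00229771],
       [ 0.88391954, -0.39776062,  0.24591204],
       [ 0.22327938, -0.10307438, -0.96928942]]), 't': array([-0.57377495, -0.02476763,  0.39130664])}
```

View pics/scene0.png

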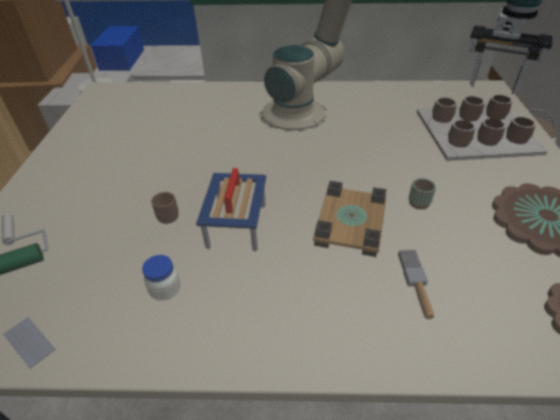

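View pics/side0.png

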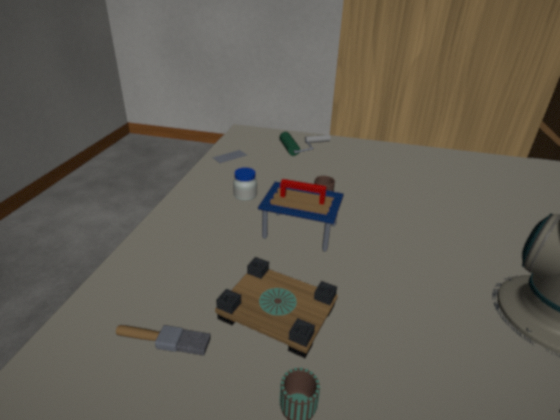

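View pics/wrist0.png

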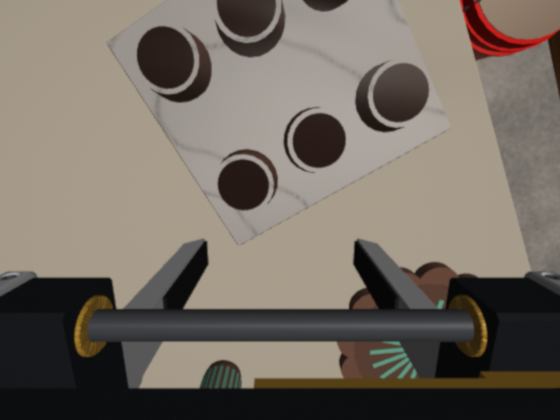

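```bash
cat > h.py <<'E'
import numpy as np, cv2
def ray(c,uv,z):
    K,R,t=c["camera_matrix"],np.array(c["R"]),np.array(c["t"])
    d=R.T@np.linalg.inv(K)@np.array([uv[0],uv[1],1.]); o=-R.T@t
    return o+d*(z-o[2])/d[2]
def proj(c,X):
    p=c["camera_matrix"]@(np.array(c["R"])@np.array(X)+np.array(c["t"])); return p[:2]/p[2]
def crop(im,x,y,w,h,s,name):
    cv2.imwrite(name,cv2.resize(im[y:y+h,x:x+w],None,fx=s,fy=s,interpolation=cv2.INTER_CUBIC))
E
python3 - <<'E'
from h import *
s=cv2.imread("pics/scene0.png"); d=cv2.imread("pics/side0.png")
a=s[160:260,190:290]; b=s[160:260,310:450]
crop(s,190,160,260,105,3,"pics/c1.png")
crop(d,210,160,150,200,3,"pics/c2.png")
crop(d,200,360,150,60,5,"pics/c3.png")
E
```

```text
(no output)
```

View pics/c1.png

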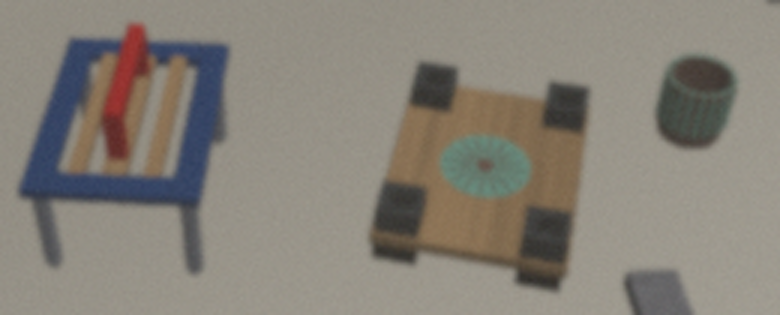

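View pics/c2.png

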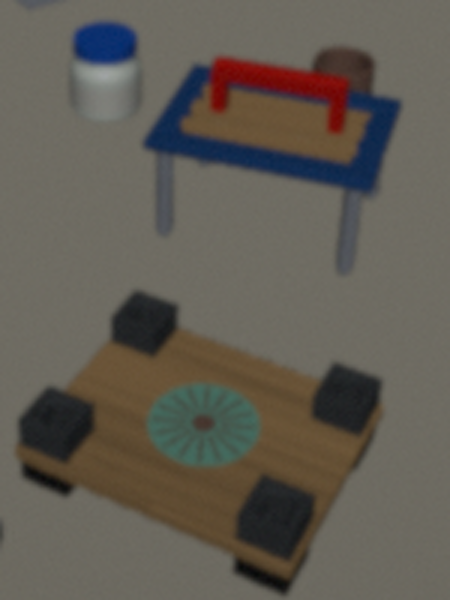

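View pics/c3.png

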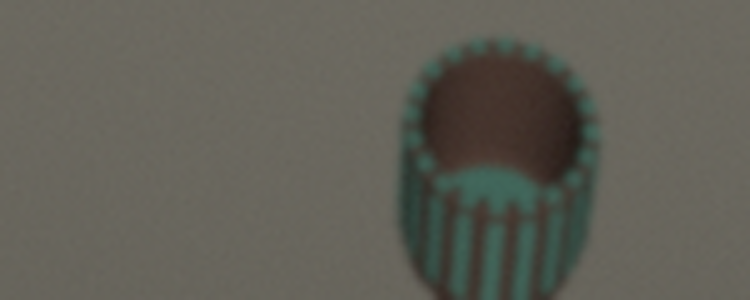

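Run:
```python
from h import *
from rig import camera_info
S,D=camera_info("scene"),camera_info("side")
def c1(x,y): return (190+x/3-.33,160+y/3-.33)
def c2(x,y): return (210+x/3-.33,160+y/3-.33)
print("pot",ray(S,c1(703,77),.06),ray(D,(300.4,384.5),.06))
print("mark",ray(S,c1(486,165),.03),ray(D,c2(204,424),.03))
for p in [(438,78),(567,98),(402,200),(548,225)]: print("blkS",ray(S,c1(*p),.052))
for p in [(145,308),(348,383),(58,408),(276,500)]: print("blkD",ray(D,c2(*p),.052))
for p in [(70,40),(228,47),(200,203),(22,193)]: print("rimS",ray(S,c1(*p),.095))
for p in [(195,66),(402,100),(375,190),(146,146)]: print("rimD",ray(D,c2(*p),.095))
print("handle S",ray(S,c1(137,26),.14),ray(S,c1(116,115),.14)); print("handle D",ray(D,c2(215,62),.14),ray(D,c2(348,82),.14))
s=cv2.cvtColor(cv2.imread("pics/scene0.png"),cv2.COLOR_BGR2HSV)
print("plain",ray(S,(166,200),.06),"jar",ray(S,(158,268),.075),"brush",ray(S,(410,262),0),ray(S,(428,312),0))
```

```text
pot [0.45803027 0.32802057 0.06      ] [0.45585788 0.32918642 0.06      ]
mark [0.53340404 0.14502825 0.03      ] [0.53390118 0.14674434 0.03      ]
blkS [0.45059177 0.11077829 0.052     ]
blkS [0.47598974 0.21483078 0.052     ]
blkS [0.5955565  0.07381607 0.052     ]
blkS [0.62071836 0.18001225 0.052     ]
blkD [0.59436047 0.0730489  0.052     ]
blkD [0.44939705 0.1080267  0.052     ]
blkD [0.619597   0.17938021 0.052     ]
blkD [0.47559994 0.21455434 0.052     ]
rimS [ 0.45531024 -0.19350677  0.095     ]
rimS [ 0.46414247 -0.06316119  0.095     ]
rimS [ 0.64263828 -0.07282298  0.095     ]
rimS [ 0.63361588 -0.20093586  0.095     ]
rimD [ 0.62757805 -0.19438151  0.095     ]
rimD [ 0.45121624 -0.18768298  0.095     ]
rimD [ 0.45645317 -0.05105839  0.095     ]
rimD [ 0.63245398 -0.0607993   0.095     ]
handle S [ 0.49585418 -0.12947597  0.14      ] [ 0.60007682 -0.13279555  0.14      ]
handle D [ 0.59532263 -0.12521168  0.14      ] [ 0.49089706 -0.12378285  0.14      ]
plain [ 0.51671693 -0.30305649  0.06      ] jar [ 0.73842742 -0.26343781  0.075     ] brush [0.65443406 0.26578812 0.        ] [0.78378247 0.27566124 0.        ]
```

>>> play_rows:
  targets:
    - [[0,0,0],[0,0,-0.86],0]
    - [[0,0,0],[0,0,-0.86],0]
    - [[0,0,0],[0,0,-0.86],0]
    - [[0,0,0],[0,0,0],0]
  force: 15

```text
t: 0.55
tool_pos: [0.2364, 0.5239, 0.2052]
tcp_rot: [-180.0, -0.0, 166.0]
wrist_force: [0.5, -0.3, -0.0]
width: 1.0
```

```bash
cat >> h.py <<'E'
from scipy.spatial.transform import Rotation as Ro
def rel(target, yaw=None):
    from rig import observe
    o=observe(); R=Ro.from_euler("xyz",o["tcp_rot"],degrees=True)
    d=R.inv().apply(np.array(target)-o["tool_pos"])
    print("t",round(o["t"],2),"pos",o["tool_pos"].round(4),"rot",o["tcp_rot"].round(2),"w",round(o["width"],3),"F",o["wrist_force"].round(2))
    print("shift units (0.03m):",(d/0.03).round(3), "mm",(d*1000).round(1))
    if yaw is not None:
        T=Ro.from_euler("xyz",[180,0,yaw],degrees=True)
        print("turn units (4deg):",((R.inv()*T).as_rotvec(degrees=True)/4).round(3))
E
python3 - <<'E'
from h import *
from rig import camera_info
rel([.457,.3285,.205],166)
c=camera_info("wrist");print(-c["R"].T@c["t"])
E
```

```text
t 0.55 pos [0.2364 0.5239 0.2052] rot [-1.7997e+02 -1.0000e-02  1.6603e+02] w 1.0 F [ 0.45 -0.27 -0.04]
shift units (0.03m): [-8.710e+00 -4.547e+00  7.000e-03] mm [-2.613e+02 -1.364e+02  2.000e-01]
turn units (4deg): [-0.009 -0.002  0.008]
[0.16612761 0.54152651 0.38449083]
```

>>> play_rows:
  targets:
    - [[-0.96,-0.65,0],[0,0,0],0]
    - [[-0.96,-0.65,0],[0,0,0],0]
    - [[-0.96,-0.65,0],[0,0,0],0]
    - [[-0.96,-0.65,0],[0,0,0],0]
    - [[-0.96,-0.65,0],[0,0,0],0]
    - [[-0.96,-0.65,0],[0,0,0],0]
    - [[-0.96,-0.65,0],[0,0,0],0]
    - [[0,0,0],[0,0,0],0]
    - [[0,0,0],[0,0,0],0]

```text
t: 1.45
tool_pos: [0.3993, 0.3427, 0.2053]
tcp_rot: [180.0, -0.0, 165.9]
wrist_force: [-0.5, 0.6, -0.1]
width: 1.0
```

Run:
```python
from h import *
from rig import *
rel([.457,.3285,.205],166)
c=camera_info("wrist");cv2.imwrite("pics/w1.png",cv2.cvtColor(grab_frame("wrist"),cv2.COLOR_RGB2BGR))
import pickle;pickle.dump(c,open("w1.pkl","wb"))
print(proj(c,[.457,.3285,.06]),proj(c,[.535,.1455,.03]))
```

```text
t 1.45 pos [0.3993 0.3427 0.2053] rot [ 1.7999e+02 -5.0000e-02  1.6588e+02] w 1.0 F [-0.45  0.57 -0.06]
shift units (0.03m): [-1.982  0.009  0.009] mm [-59.5   0.3   0.3]
turn units (4deg): [ 0.003 -0.012 -0.031]
[280.60602391 254.40157791] [164.51946234 328.42761136]
```

View pics/w1.png

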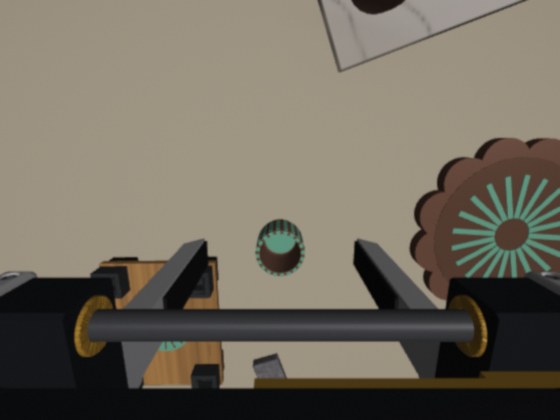

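>>> play_rows:
  targets:
    - [[-0.99,0,0],[0,0,0],0]
    - [[-0.99,0,0],[0,0,0],0]
    - [[0,0,0.9],[0,0,0],0]
    - [[0,0,0.9],[0,0,0],0]
    - [[0,0,0.9],[0,0,0],0]
    - [[0,0,0.9],[0,0,0],0]
    - [[0,0,0.9],[0,0,0],0]
    - [[0,0,0.9],[0,0,0],0]
    - [[0,0,0.5],[0,0,0],0]
    - [[0,0,0],[0,0,0],0]
    - [[0,0,0],[0,0,0],1]
    - [[0,0,0],[0,0,0],1]
    - [[0,0,0],[0,0,0],1]
    - [[0,0,0],[0,0,0],1]
    - [[0,0,0],[0,0,0],1]
    - [[0,0,0],[0,0,0],1]
    - [[0,0,0],[0,0,0],1]
  force: 15

```text
t: 3.2
tool_pos: [0.4571, 0.3286, 0.0292]
tcp_rot: [180.0, 0.0, 166.0]
wrist_force: [-0.8, -0.7, 5.3]
width: 0.621
```

Run:
```python
from h import *
rel([.457,.3285,.028],166)
```

```text
t 3.2 pos [0.4571 0.3286 0.0292] rot [1.7998e+02 4.0000e-02 1.6603e+02] w 0.621 F [-0.82 -0.74  5.32]
shift units (0.03m): [ 0.002 -0.005  0.038] mm [ 0.1 -0.2  1.2]
turn units (4deg): [0.005 0.009 0.008]
```

>>> play_rows:
  targets:
    - [[0,0,-0.3],[0,0,0],1]
    - [[0,0,-0.7],[0,0,0],1]
    - [[0,0,-0.9],[0,0,0],1]
    - [[0,0,-0.9],[0,0,0],1]
    - [[0,0,-0.9],[0,0,0],1]
    - [[0,0,-0.3],[0,0,0],1]
    - [[0,0,0],[0,0,0],1]

```text
t: 3.9
tool_pos: [0.4575, 0.3292, 0.1496]
tcp_rot: [179.9, 0.1, 166.0]
wrist_force: [-0.3, 0.1, -2.0]
width: 0.622
```

Run:
```python
from h import *
from rig import *
cv2.imwrite("pics/d1.png",cv2.resize(cv2.cvtColor(grab_frame("scene"),cv2.COLOR_RGB2BGR)[100:300,280:480],None,fx=3,fy=3))
rel([.535,.1457,.148],166)
```

```text
t 3.95 pos [0.4566 0.3286 0.1482] rot [ 1.8000e+02 -1.0000e-02  1.6604e+02] w 0.623 F [-1.06 -0.16 -1.41]
shift units (0.03m): [-4.007 -5.288  0.006] mm [-120.2 -158.6    0.2]
turn units (4deg): [ 0.001 -0.001  0.009]
```

View pics/d1.png

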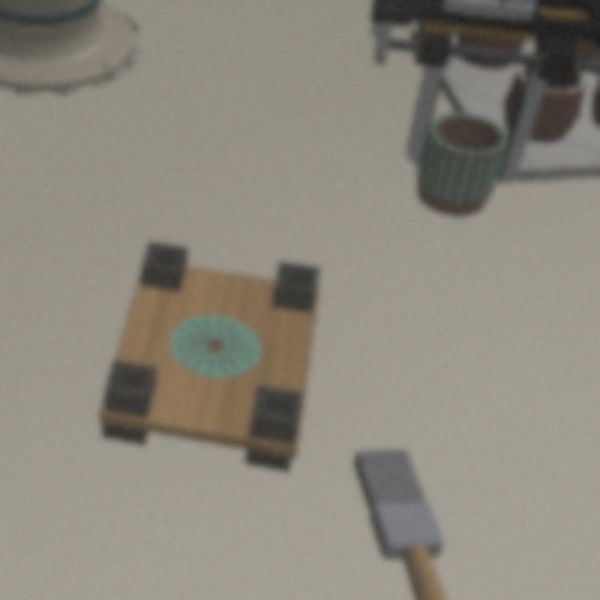

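>>> play_rows:
  targets:
    - [[-0.3,-0.4,0],[0,0,0],1]
    - [[-0.55,-0.73,0],[0,0,0],1]
    - [[-0.6,-0.79,0],[0,0,0],1]
    - [[-0.6,-0.79,0],[0,0,0],1]
    - [[-0.6,-0.79,0],[0,0,0],1]
    - [[-0.6,-0.79,0],[0,0,0],1]
    - [[-0.5,-0.66,0],[0,0,0],1]
    - [[-0.26,-0.34,0],[0,0,0],1]
    - [[0,0,0],[0,0,0],1]
    - [[0,0,0.6],[0,0,0],1]
    - [[0,0,0.9],[0,0,0],1]
    - [[0,0,0.8],[0,0,0],1]
    - [[0,0,0.3],[0,0,0],1]
    - [[0,0,0],[0,0,0],1]
    - [[0,0,0],[0,0,0],1]

```text
t: 5.45
tool_pos: [0.5357, 0.1463, 0.0711]
tcp_rot: [180.0, 0.0, 166.1]
wrist_force: [-0.0, -0.3, -1.3]
width: 0.624
```

Run:
```python
from h import *
from rig import *
rel([.535,.1457,.0595],166)
```

```text
t 5.45 pos [0.5357 0.1463 0.0711] rot [1.7996e+02 4.0000e-02 1.6607e+02] w 0.624 F [-0.02 -0.32 -1.33]
shift units (0.03m): [ 0.018 -0.025  0.386] mm [ 0.5 -0.7 11.6]
turn units (4deg): [0.009 0.011 0.018]
```

>>> play_rows:
  targets:
    - [[0,0,0.15],[0,0,0],1]
    - [[0,0,0.12],[0,0,0],1]
    - [[0,0,0.06],[0,0,0],1]
    - [[0,0,0.05],[0,0,0],1]
    - [[0,0,0],[0,0,0],1]
    - [[0,0,0],[0,0,0],1]

```text
t: 6.05
tool_pos: [0.5354, 0.1457, 0.0592]
tcp_rot: [180.0, 0.0, 166.0]
wrist_force: [-0.6, -0.4, -1.6]
width: 0.627
```

Run:
```python
from h import *
from rig import *
rel([.535,.1457,.0595],166)
cv2.imwrite("pics/d2.png",cv2.resize(cv2.cvtColor(grab_frame("side"),cv2.COLOR_RGB2BGR)[200:400,180:380],None,fx=3,fy=3))
```

```text
t 6.05 pos [0.5354 0.1457 0.0592] rot [1.7999e+02 1.0000e-02 1.6603e+02] w 0.627 F [-0.56 -0.42 -1.57]
shift units (0.03m): [ 0.012 -0.002 -0.01 ] mm [ 0.4 -0.1 -0.3]
turn units (4deg): [0.002 0.003 0.008]
```

View pics/d2.png

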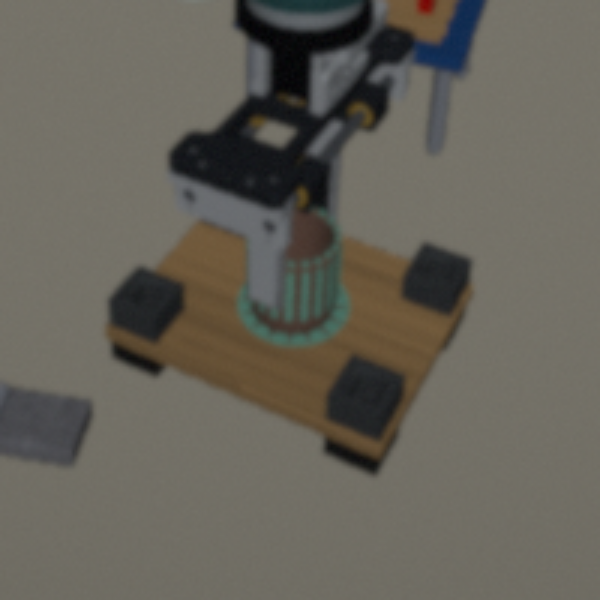

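>>> play_rows:
  targets:
    - [[0,0,0.03],[0,0,0],1]
    - [[0,0,0.03],[0,0,0],1]
    - [[0,0,0],[0,0,0],1]

```text
t: 6.4
tool_pos: [0.5354, 0.1457, 0.0591]
tcp_rot: [180.0, 0.1, 166.0]
wrist_force: [-2.6, -1.9, 10.9]
width: 0.62
```

Contact (10.9 N up). Release in place and rise.

>>> play_rows:
  targets:
    - [[0,0,-0.04],[0,0,0],0.9]
    - [[0,0,0],[0,0,0],0]
    - [[0,0,0],[0,0,0],0]
    - [[0,0,0],[0,0,0],0]
    - [[0,0,0],[0,0,0],0]
    - [[0,0,0],[0,0,0],0]
    - [[0,0,-0.3],[0,0,0],0]
    - [[0,0,-0.9],[0,0,0],0]
    - [[0,0,-0.9],[0,0,0],0]
    - [[0,0,-0.9],[0,0,0],0]
    - [[0,0,-0.9],[0,0,0],0]
    - [[0,0,-0.9],[0,0,0],0]
    - [[0.9,0,-0.9],[0,0,0],0]
    - [[0.9,0,-0.9],[0,0,0],0]
    - [[0.9,0,-0.9],[0,0,0],0]
    - [[0,0,0],[0,0,0],0]
    - [[0,0,0],[0,0,0],0]

```text
t: 8.1
tool_pos: [0.457, 0.1653, 0.2844]
tcp_rot: [179.9, 0.2, 166.1]
wrist_force: [-0.5, 0.0, -0.7]
width: 1.002
```

Run:
```python
from h import *
from rig import *
rel([.535,.1457,.3],166)
c=camera_info("wrist");im=cv2.cvtColor(grab_frame("wrist"),cv2.COLOR_RGB2BGR);cv2.imwrite("pics/w2.png",im)
import pickle;pickle.dump(c,open("w2.pkl","wb"))
print(proj(c,[.535,.1457,.09]))
```

```text
t 8.1 pos [0.457  0.1653 0.2844] rot [1.7994e+02 1.6000e-01 1.6608e+02] w 1.002 F [-0.53  0.02 -0.67]
shift units (0.03m): [-2.682 -0.008 -0.514] mm [-80.5  -0.3 -15.4]
turn units (4deg): [0.015 0.041 0.019]
[280.0863437  254.55112967]
```

View pics/w2.png

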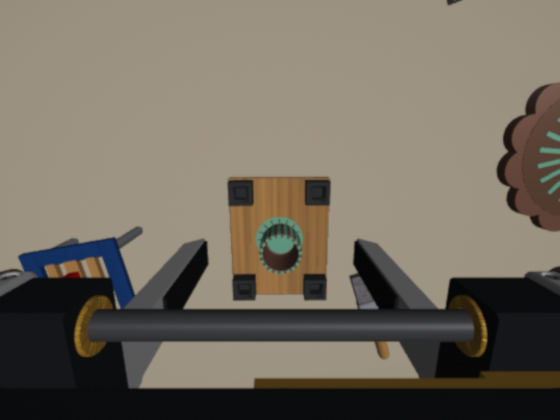

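Run:
```python
from h import *
import pickle
im=cv2.imread("pics/w2.png"); crop(im,215,165,130,145,5,"pics/w2c.png")
```

```text
(no output)
```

View pics/w2c.png

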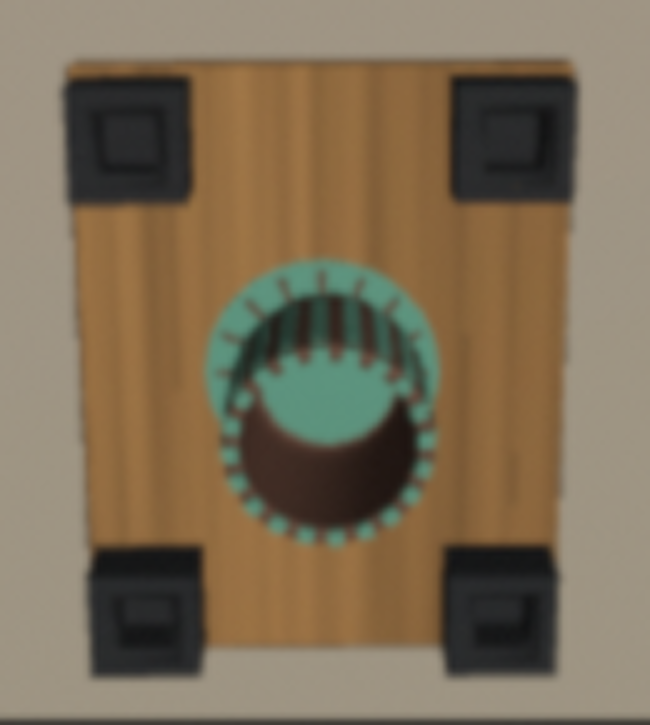

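Run:
```python
from h import *
import pickle
c=pickle.load(open("w2.pkl","rb"))
P=[ray(c,(215+x/5-.4,165+y/5-.4),.052) for x,y in [(128,140),(514,140),(147,622),(500,622)]]
P=np.array(P);print(P.round(4))
print("pot",ray(c,(215+328/5-.4,165+448/5-.4),.09))
ctr=P.mean(0);print(ctr)
v=(P[2]+P[3]-P[0]-P[1])[:2];print(np.linalg.norm(v)/2,np.degrees(np.arctan2(v[1],v[0])))
v=(P[1]+P[3]-P[0]-P[2])[:2];print(np.linalg.norm(v)/2,np.degrees(np.arctan2(v[1],v[0]))-90)
# diagonal block outlines check
m=cv2.imread("pics/w2.png"); g=m.max(2)
mask=(g<75).astype(np.uint8); mask[:170]=0; mask[305:]=0; mask[:,:222]=0; mask[:,338:]=0
n,l,s,cc=cv2.connectedComponentsWithStats(mask)
for i in range(1,n):
    if s[i,4]>100: print(s[i],cc[i])
    if s[i,4]>100:
        pts=np.argwhere(l==i)[:,::-1]; print(cv2.minAreaRect(pts.astype(np.float32)))
```

```text
[[0.4462 0.11   0.052 ]
 [0.4723 0.2152 0.052 ]
 [0.5916 0.0748 0.052 ]
 [0.6176 0.1796 0.052 ]]
pot [0.53454574 0.14597011 0.09      ]
[0.53194601 0.14490296 0.052     ]
0.1496359285565318 -13.684919562153459
0.1082486084396974 -13.916965813751432
[228 180  25  26 611] [240.27659574 192.24222586]
((240.0, 192.5), (25.0, 24.0), 90.0)
[305 180  25  25 613] [316.84339315 191.90212072]
((317.0, 192.0), (24.0, 24.0), 90.0)
[261 224  23  18 194] [273.04639175 231.06701031]
((271.83056640625, 231.59765625), (11.253653526306152, 26.48488998413086), 67.16634368896484)
[263 245  36  26 564] [280.91312057 258.80851064]
((280.66448974609375, 257.7701721191406), (24.606067657470703, 35.18598175048828), 88.02507019042969)
[233 274  23  26 567] [243.98236332 286.59611993]
((244.0, 286.5), (25.0, 22.0), 90.0)
[303 274  23  26 581] [314.1686747  286.44406196]
((314.0, 286.5), (25.0, 22.0), 90.0)
```

>>> play_rows:
  targets:
    - [[0,-0.9,0],[0,0,-0.95],0]
    - [[0,-0.9,0],[0,0,-0.95],0]
    - [[0,-0.9,0],[0,0,-0.95],0]
    - [[0,-0.9,0],[0,0,0],0]
    - [[0,-0.9,0],[0,0,0],0]
    - [[0,-0.9,0],[0,0,0],0]
    - [[0,-0.9,0],[0,0,0],0]
    - [[0,-0.9,0],[0,0,0],0]
    - [[0,-0.9,0],[0,0,0],0]
    - [[0,-0.9,0],[0,0,0],0]
    - [[0,0,0],[0,0,0],0]
    - [[0,0,0],[0,0,0],0]

```text
t: 9.35
tool_pos: [0.4339, -0.1036, 0.2819]
tcp_rot: [179.9, -0.2, 177.3]
wrist_force: [-0.6, -0.1, 0.1]
width: 1.001
```

Run:
```python
from h import *
from rig import *
rel([.445,-.128,.285],177.4)
c=camera_info("wrist");im=cv2.cvtColor(grab_frame("wrist"),cv2.COLOR_RGB2BGR);cv2.imwrite("pics/w3.png",im)
import pickle;pickle.dump(c,open("w3.pkl","wb"))
```

```text
t 9.35 pos [ 0.4339 -0.1036  0.2819] rot [ 1.7990e+02 -1.6000e-01  1.7732e+02] w 1.001 F [-0.58 -0.08  0.12]
shift units (0.03m): [-0.407 -0.795 -0.105] mm [-12.2 -23.9  -3.2]
turn units (4deg): [ 0.026 -0.04  -0.021]
```

View pics/w3.png

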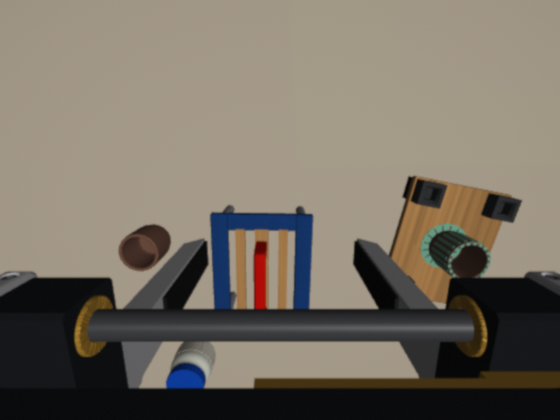

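Run:
```python
from h import *
im=cv2.imread("pics/w3.png"); crop(im,200,200,125,112,6,"pics/w3c.png")
```

```text
(no output)
```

View pics/w3c.png

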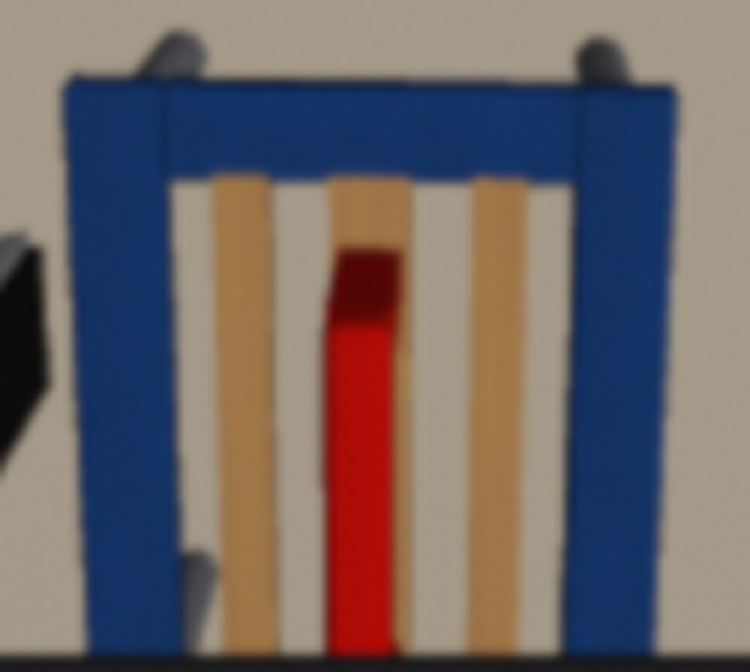

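Run:
```python
from h import *
import pickle
c=pickle.load(open("w3.pkl","rb"))
q=lambda x,y,z: ray(c,(200+x/6-.42,200+y/6-.42),z)
A=q(64,84,.095);B=q(678,92,.095);print("corners",A,B,np.linalg.norm(A-B))
d=A-B;print("yaw",np.degrees(np.arctan2(d[1],d[0]))+90)
A2=q(89,652,.095);B2=q(654,652,.095);print(np.degrees(np.arctan2(*(A2-A)[1::-1])),np.degrees(np.arctan2(*(B2-B)[1::-1])))
h1=q(361,325,.14);h2=q(361,650,.14);print(h1,h2,np.degrees(np.arctan2(*(h2-h1)[1::-1])))
```

```text
corners [ 0.45018785 -0.1930987   0.095     ] [ 0.45804215 -0.06312331  0.095     ] 0.13021248930624216
yaw -3.458130324133222
-3.5055738482119527 -3.5289760762259075
[ 0.48970905 -0.129594    0.14      ] [ 0.55967767 -0.13403148  0.14      ] -3.628893095238132
```

>>> play_rows:
  targets:
    - [[0,0,0],[0,0,0.2],0]
    - [[0,0,0],[0,0,0],0]

```text
t: 9.6
tool_pos: [0.434, -0.1023, 0.2833]
tcp_rot: [180.0, -0.0, 176.7]
wrist_force: [0.7, 0.8, -0.1]
width: 1.001
```

Run:
```python
from h import *
rel([.5445,-.1332,.112],176.5)
```

```text
t 9.6 pos [ 0.434  -0.1023  0.2833] rot [ 1.7997e+02 -1.0000e-02  1.7669e+02] w 1.001 F [ 0.67  0.79 -0.12]
shift units (0.03m): [-3.737 -0.817  5.709] mm [-112.1  -24.5  171.3]
turn units (4deg): [ 0.006 -0.003  0.048]
```

>>> play_rows:
  targets:
    - [[-0.75,-0.16,0],[0,0,0.04],0]
    - [[-0.75,-0.16,0],[0,0,0],0]
    - [[-0.75,-0.16,0],[0,0,0],0]
    - [[-0.75,-0.17,0],[0,0,0],0]
    - [[-0.74,-0.17,0],[0,0,0],0]
    - [[0,0,0.9],[0,0,0],0]
    - [[0,0,0.9],[0,0,0],0]
    - [[0,0,0.9],[0,0,0],0]
    - [[0,0,0.7],[0,0,0],0]
    - [[0,0,0],[0,0,0],0]
    - [[0,0,0],[0,0,0],0]

```text
t: 10.7
tool_pos: [0.5448, -0.134, 0.1819]
tcp_rot: [180.0, 0.0, 176.5]
wrist_force: [-0.8, -1.1, 0.7]
width: 1.0
```

Run:
```python
from h import *
from rig import *
rel([.5445,-.1332,.112],176.5)
cv2.imwrite("pics/d3.png",cv2.resize(cv2.cvtColor(grab_frame("side"),cv2.COLOR_RGB2BGR)[100:300,200:400],None,fx=3,fy=3))
cv2.imwrite("pics/d4.png",cv2.resize(cv2.cvtColor(grab_frame("scene"),cv2.COLOR_RGB2BGR)[100:300,140:340],None,fx=3,fy=3))
```

```text
t 10.7 pos [ 0.5448 -0.134   0.1819] rot [1.8000e+02 1.0000e-02 1.7653e+02] w 1.0 F [-0.83 -1.08  0.67]
shift units (0.03m): [0.011 0.028 2.328] mm [ 0.3  0.8 69.9]
turn units (4deg): [0.001 0.002 0.008]
```

View pics/d3.png

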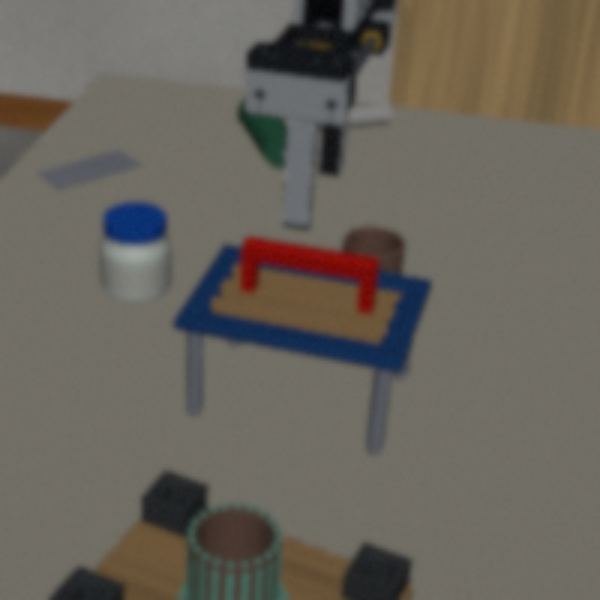

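View pics/d4.png

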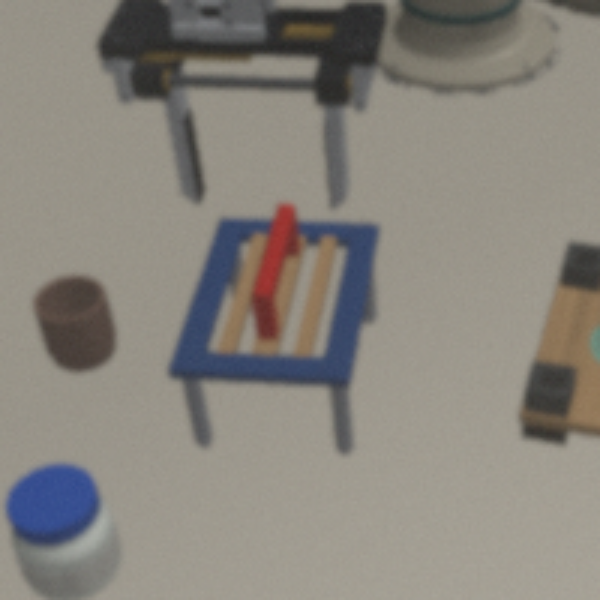

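>>> play_rows:
  targets:
    - [[0,0,0.8],[0,0,0],0]
    - [[0,0,0.8],[0,0,0],0]
    - [[0,0,0.53],[0,0,0],0]
    - [[0,0,0.2],[0,0,0],0]
    - [[0,0,0],[0,0,0],0]
    - [[0,0,0],[0,0,0],0.4]
    - [[0,0,0],[0,0,0],0.6]
    - [[0,0,0],[0,0,0],0.75]
    - [[0,0,0],[0,0,0],0.78]
    - [[0,0,0],[0,0,0],0.82]
    - [[0,0,0],[0,0,0],1]
    - [[0,0,0],[0,0,0],1]
    - [[0,0,0],[0,0,0],1]
    - [[0,0,0],[0,0,0],1]
  force: 40

```text
t: 12.2
tool_pos: [0.5445, -0.1346, 0.1115]
tcp_rot: [180.0, 0.0, 176.5]
wrist_force: [0.0, 0.1, -0.8]
width: 0.268
```

Run:
```python
from h import *
rel([.5445,-.1332,.112],176.5)
```

```text
t 12.2 pos [ 0.5445 -0.1346  0.1115] rot [180.     0.   176.48] w 0.268 F [ 0.02  0.09 -0.75]
shift units (0.03m): [ 0.002  0.046 -0.016] mm [ 0.   1.4 -0.5]
turn units (4deg): [ 0.001  0.    -0.005]
```

>>> play_rows:
  targets:
    - [[0,0,0],[0,0,0],1]
    - [[0,0,0],[0,0,0],1]
    - [[0,0,0],[0,0,0],1]
    - [[0,0,0],[0,0,0],1]
    - [[0,0,0],[0,0,0],1]

```text
t: 12.7
tool_pos: [0.5445, -0.1343, 0.1115]
tcp_rot: [180.0, -0.0, 176.5]
wrist_force: [0.7, 1.1, -0.4]
width: 0.143
```

>>> play_rows:
  targets:
    - [[0,0,-0.2],[0,0,0],1]
    - [[0,0,-0.5],[0,0,0],1]
    - [[0,0,-0.8],[0,0,0],1]
    - [[0,0,-0.8],[0,0,0],1]
    - [[0,0,-0.8],[0,0,0],1]
    - [[0,0,-0.8],[0,0,0],1]
    - [[0,0,-0.7],[0,0,0],1]
    - [[0,0,-0.3],[0,0,0],1]
    - [[0,0,0],[0,0,0],1]
    - [[0,0,0],[0,0,0],1]

```text
t: 13.7
tool_pos: [0.5436, -0.1344, 0.2572]
tcp_rot: [180.0, -0.1, 176.5]
wrist_force: [0.1, 0.6, -5.2]
width: 0.147
```

Run:
```python
from h import *
from rig import *
# relative motion: frame centre est. -> base centre
rel([.5445-.0117,-.1343+.2781+.0005,.2585],166.2)
c=camera_info("wrist");im=cv2.cvtColor(grab_frame("wrist"),cv2.COLOR_RGB2BGR);cv2.imwrite("pics/w4.png",im)
import pickle;pickle.dump(c,open("w4.pkl","wb"))
cv2.imwrite("pics/d5.png",cv2.resize(cv2.cvtColor(grab_frame("side"),cv2.COLOR_RGB2BGR)[100:300,200:400],None,fx=3,fy=3))
```

```text
t 13.7 pos [ 0.5436 -0.1344  0.2572] rot [ 1.7996e+02 -1.4000e-01  1.7648e+02] w 0.147 F [ 0.08  0.61 -5.18]
shift units (0.03m): [ 0.931  9.25  -0.035] mm [ 27.9 277.5  -1. ]
turn units (4deg): [ 0.006 -0.037  2.569]
```

View pics/w4.png

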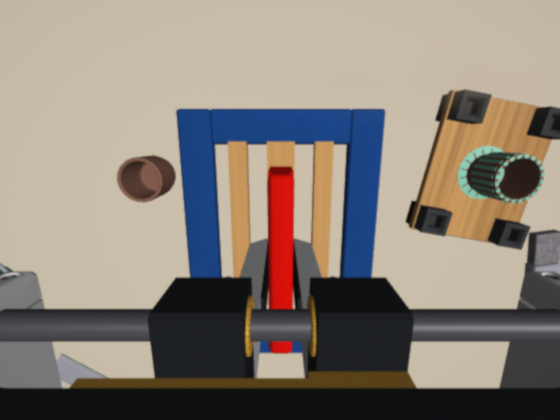

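View pics/d5.png

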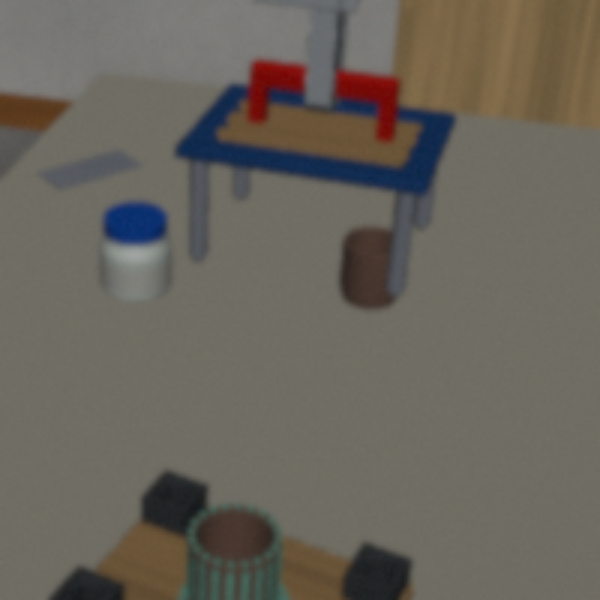

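Run:
```python
from h import *
import pickle
c=pickle.load(open("w4.pkl","rb"))
z=.2572-.0165
A=ray(c,(178.5,109.5),z);B=ray(c,(384,109.5),z)
print(A,B,np.linalg.norm(A-B)); d=A-B; y=np.degrees(np.arctan2(d[1],d[0]))+90
u=np.array([np.cos(np.radians(y)),np.sin(np.radians(y))]); print(y,(A+B)[:2]/2+.09*u)
```

```text
[ 0.45024638 -0.19233785  0.2407    ] [ 0.45809997 -0.0640514   0.2407    ] 0.1285266177585625
-3.503225939632614 [ 0.544005   -0.13369405]
```

>>> play_rows:
  targets:
    - [[0,0.2,0],[0,0,0],1]
    - [[0,0.5,0],[0,0,0.43],1]
    - [[0,0.8,0],[0,0,0.43],1]
    - [[0,0.9,0],[0,0,0.43],1]
    - [[0,0.9,0],[0,0,0.43],1]
    - [[0,0.9,0],[0,0,0.43],1]
    - [[0,0.9,0],[0,0,0.42],1]
    - [[0,0.9,0],[0,0,0],1]
    - [[0,0.8,0],[0,0,0],1]
    - [[0,0.6,0],[0,0,0],1]
    - [[0,0.3,0],[0,0,0],1]
    - [[0,0,0],[0,0,0],1]
    - [[0,0,0],[0,0,0],1]

```text
t: 15.1
tool_pos: [0.5841, 0.0919, 0.2582]
tcp_rot: [-179.9, -0.0, 166.2]
wrist_force: [0.9, 0.3, -5.5]
width: 0.143
```

Run:
```python
from h import *
rel([.5335,.145,.2585],166.2)
```

```text
t 15.1 pos [0.5841 0.0919 0.2582] rot [-1.7993e+02 -4.0000e-02  1.6620e+02] w 0.143 F [ 0.86  0.34 -5.53]
shift units (0.03m): [ 2.059  1.318 -0.011] mm [61.8 39.5 -0.3]
turn units (4deg): [-0.018 -0.01   0.001]
```

>>> play_rows:
  targets:
    - [[0.35,0.2,0],[0,0,0],1]
    - [[0.6,0.4,0],[0,0,0],1]
    - [[0.6,0.4,0],[0,0,0],1]
    - [[0.36,0.22,0],[0,0,0],1]
    - [[0.15,0.1,0],[0,0,0],1]
    - [[0,0,0],[0,0,0],1]
    - [[0,0,0.4],[0,0,0],1]
    - [[0,0,0.6],[0,0,0],1]
    - [[0,0,0.2],[0,0,0],1]
    - [[0,0,0],[0,0,0],1]
    - [[0,0,0],[0,0,0],1]

```text
t: 16.2
tool_pos: [0.5344, 0.1454, 0.2226]
tcp_rot: [180.0, 0.0, 166.2]
wrist_force: [-0.2, -0.9, -5.5]
width: 0.146
```

Run:
```python
from h import *
from rig import *
rel([.5335,.145,.222],166.2)
g=lambda n:cv2.cvtColor(grab_frame(n),cv2.COLOR_RGB2BGR)
c=camera_info("wrist")
cv2.imwrite("pics/w6.png",g("wrist"))
cv2.imwrite("pics/d6.png",g("side"));cv2.imwrite("pics/s6.png",g("scene"))
crop(cv2.imread("pics/d6.png"),190,190,190,190,3,"pics/d6c.png")
crop(cv2.imread("pics/s6.png"),300,110,120,150,4,"pics/s6c.png")
import pickle;pickle.dump(c,open("w6.pkl","wb"))
```

```text
t 16.2 pos [0.5344 0.1454 0.2226] rot [1.8000e+02 1.0000e-02 1.6617e+02] w 0.146 F [-0.16 -0.86 -5.51]
shift units (0.03m): [ 0.027 -0.02   0.019] mm [ 0.8 -0.6  0.6]
turn units (4deg): [ 0.001  0.004 -0.009]
```

View pics/w6.png

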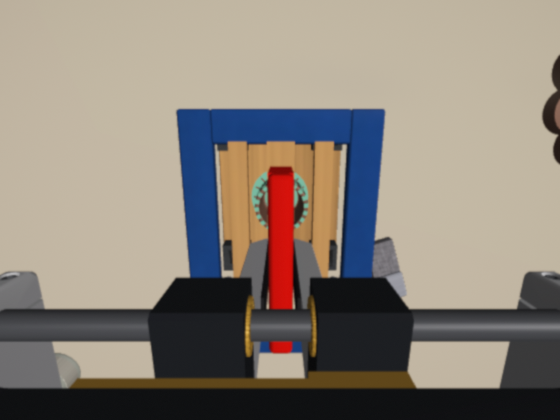

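View pics/d6c.png

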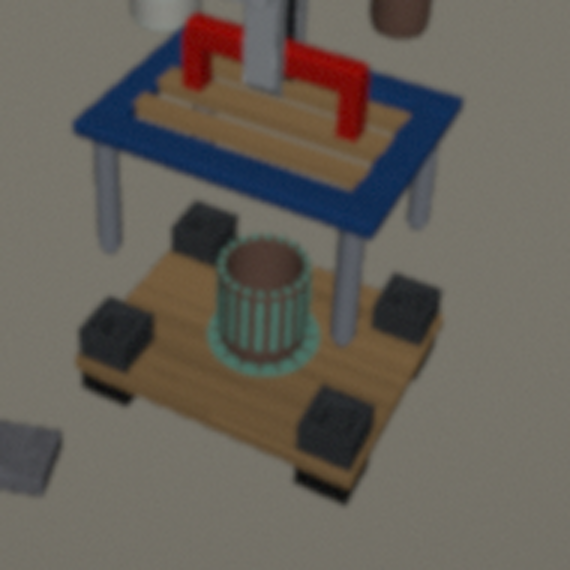

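View pics/s6c.png

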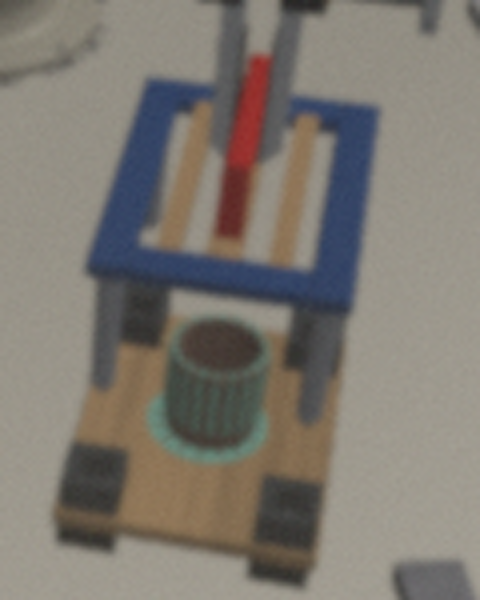

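>>> play_rows:
  targets:
    - [[0.01,-0.01,0.3],[0,0,0],1]
    - [[0.01,0,0.5],[0,0,0],1]
    - [[0,0,0.5],[0,0,0],1]
    - [[0,0,0.35],[0,0,0],1]
    - [[0,0,0.15],[0,0,0],1]
    - [[0,0,0],[0,0,0],1]
    - [[0,0,0],[0,0,0],1]
    - [[0,0,0],[0,0,0],1]

```text
t: 17.15
tool_pos: [0.5339, 0.1457, 0.1694]
tcp_rot: [180.0, 0.1, 166.2]
wrist_force: [0.5, 0.6, -5.7]
width: 0.143
```

Run:
```python
from h import *
from rig import *
rel([.5335,.145,.1675],166.2)
g=lambda n:cv2.cvtColor(grab_frame(n),cv2.COLOR_RGB2BGR)
cv2.imwrite("pics/d7.png",g("side"));cv2.imwrite("pics/s7.png",g("scene"))
crop(cv2.imread("pics/d7.png"),210,210,140,150,5,"pics/d7c.png")
crop(cv2.imread("pics/s7.png"),305,150,90,100,6,"pics/s7c.png")
```

```text
t 17.15 pos [0.5339 0.1457 0.1694] rot [1.7996e+02 1.0000e-01 1.6620e+02] w 0.143 F [ 0.5   0.57 -5.67]
shift units (0.03m): [ 0.007 -0.024  0.063] mm [ 0.2 -0.7  1.9]
turn units (4deg): [0.011 0.024 0.   ]
```

View pics/d7c.png

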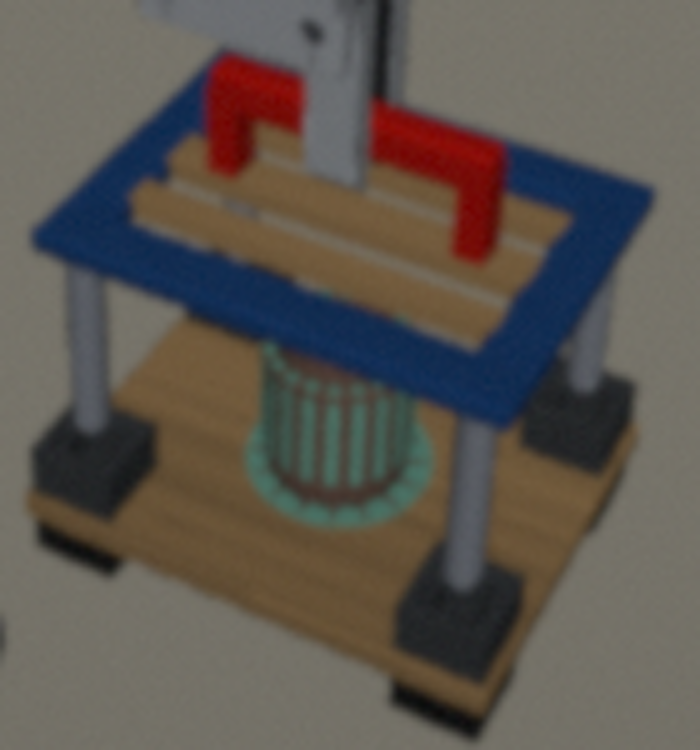

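View pics/s7c.png

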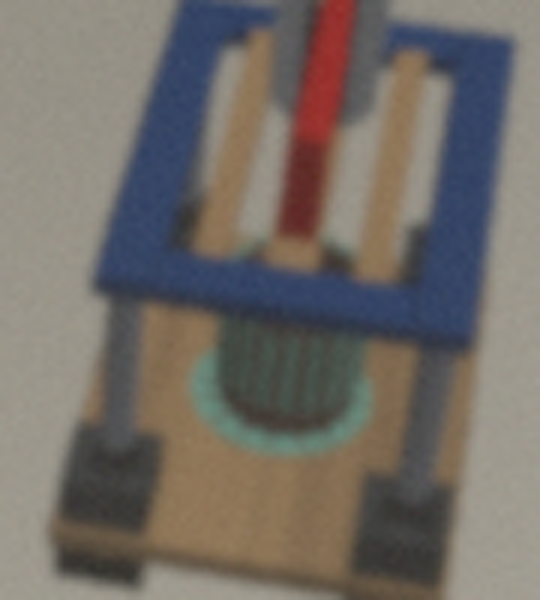

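Run:
```python
from h import *
from rig import camera_info
S,D=camera_info("scene"),camera_info("side")
d=lambda x,y,z:ray(D,(210+x/5-.4,210+y/5-.4),z)
s=lambda x,y,z:ray(S,(305+x/6-.4,150+y/6-.4),z)
# tip centre: bottom edge minus ~ small-end half-depth
for (x,y) in [(91,430),(463,588),(587,390)]: print("tipD",d(x,y-4,.058).round(4))
for (x,y) in [(120,450),(422,498)]: print("tipS",s(x,y-6,.058).round(4))
# block top corners in this image
for q in [[(33,455),(84,408),(155,430),(105,484)],[(396,608),(442,548),(523,580),(478,645)],[(522,410),(575,365),(635,385),(597,440)]]:
    print("blkD",np.mean([d(x,y,.052) for x,y in q],0).round(4))
u=np.array([np.cos(np.radians(-13.8)),np.sin(np.radians(-13.8))]);v=np.array([-u[1],u[0]])
for a,b in [(1,1),(-1,1),(-1,-1),(1,-1)]: print("pred tip",(np.array([.5339,.1457])+.075*a*u+.055*b*v).round(4))
```

```text
tipD [0.6202 0.1835 0.058 ]
tipD [0.4741 0.2197 0.058 ]
tipD [0.4468 0.1123 0.058 ]
tipS [0.5928 0.0757 0.058 ]
tipS [0.6171 0.1854 0.058 ]
blkD [0.6182 0.1861 0.052 ]
blkD [0.4749 0.2193 0.052 ]
blkD [0.4478 0.1137 0.052 ]
pred tip [0.6199 0.1812]
pred tip [0.4742 0.217 ]
pred tip [0.4479 0.1102]
pred tip [0.5936 0.0744]
```

>>> play_rows:
  targets:
    - [[0,0,0.1],[0,0,0],1]
    - [[0,0,0.1],[0,0,0],1]
    - [[0,0,0.1],[0,0,0],1]
    - [[0,0,0],[0,0,0],1]

```text
t: 17.65
tool_pos: [0.5327, 0.1455, 0.1589]
tcp_rot: [-180.0, -0.1, 166.2]
wrist_force: [0.2, -0.4, -6.3]
width: 0.145
```

>>> play_rows:
  targets:
    - [[0,0,0.08],[0,0,0],1]
    - [[0,0,0.08],[0,0,0],1]
    - [[0,0,0],[0,0,0],1]

```text
t: 17.95
tool_pos: [0.5332, 0.1455, 0.1544]
tcp_rot: [-180.0, -0.0, 166.2]
wrist_force: [-0.3, 0.0, -4.9]
width: 0.147
```

>>> play_rows:
  targets:
    - [[0,0,0.08],[0,0,0],1]
    - [[0,0,0.08],[0,0,0],1]
    - [[0,0,0.04],[0,0,0],1]
    - [[0,0,0],[0,0,0],1]

```text
t: 18.35
tool_pos: [0.5332, 0.1455, 0.1486]
tcp_rot: [-180.0, -0.0, 166.2]
wrist_force: [0.2, -0.4, -6.6]
width: 0.147
```

>>> play_rows:
  targets:
    - [[0,0,0.05],[0,0,0],1]
    - [[0,0,0.05],[0,0,0],1]
    - [[0,0,0],[0,0,0],1]
    - [[0,0,0],[0,0,0],1]

```text
t: 18.75
tool_pos: [0.5332, 0.1455, 0.1457]
tcp_rot: [180.0, 0.0, 166.2]
wrist_force: [0.1, 0.6, -5.7]
width: 0.148
```

>>> play_rows:
  targets:
    - [[0,0,0.03],[0,0,0],1]
    - [[0,0,0.03],[0,0,0],1]
    - [[0,0,0],[0,0,0],1]
    - [[0,0,0],[0,0,0],1]

```text
t: 19.15
tool_pos: [0.5335, 0.1455, 0.1454]
tcp_rot: [180.0, 0.1, 166.2]
wrist_force: [-3.4, -0.4, 6.1]
width: 0.144
```

>>> play_rows:
  targets:
    - [[0,0,-0.02],[0,0,0],0.8]
    - [[0,0,0],[0,0,0],0.7]
    - [[0,0,0],[0,0,0],0.5]
    - [[0,0,0],[0,0,0],0.3]
    - [[0,0,0],[0,0,0],0.1]
    - [[0,0,0],[0,0,0],0.1]
    - [[0,0,0],[0,0,0],0.1]
    - [[0,0,-0.3],[0,0,0],0.1]
    - [[0,0,-0.8],[0,0,0],0.1]
    - [[0,0,-0.9],[0,0,0],0]
    - [[0,0,-0.9],[0,0,0],0]
    - [[0.5,0,-0.9],[0,0,0],0]
    - [[0.9,0,-0.7],[0,0,0],0]
    - [[0.9,0,0],[0,0,0],0]
    - [[0.9,0,0],[0,0,0],0]
    - [[0,0,0],[0,0,0],0]
    - [[0,0,0],[0,0,0],0]

```text
t: 20.85
tool_pos: [0.4404, 0.1685, 0.2805]
tcp_rot: [180.0, 0.1, 166.2]
wrist_force: [-0.3, 0.0, 0.4]
width: 1.002
```

Run:
```python
from h import *
from rig import *
rel([.5335,.145,.1675],166.2)
g=lambda n:cv2.cvtColor(grab_frame(n),cv2.COLOR_RGB2BGR)
c=camera_info("wrist"); cv2.imwrite("pics/w8.png",g("wrist"))
cv2.imwrite("pics/d8.png",g("side"));cv2.imwrite("pics/s8.png",g("scene"))
crop(cv2.imread("pics/d8.png"),210,210,140,150,4,"pics/d8c.png")
crop(cv2.imread("pics/s8.png"),0,100,480,230,1.6,"pics/s8c.png")
import pickle;pickle.dump(c,open("w8.pkl","wb"))
```

```text
t 20.85 pos [0.4404 0.1685 0.2805] rot [1.7995e+02 1.3000e-01 1.6623e+02] w 1.002 F [-0.3   0.03  0.36]
shift units (0.03m): [-3.192 -0.024  3.773] mm [-95.8  -0.7 113.2]
turn units (4deg): [0.012 0.033 0.008]
```

View pics/w8.png

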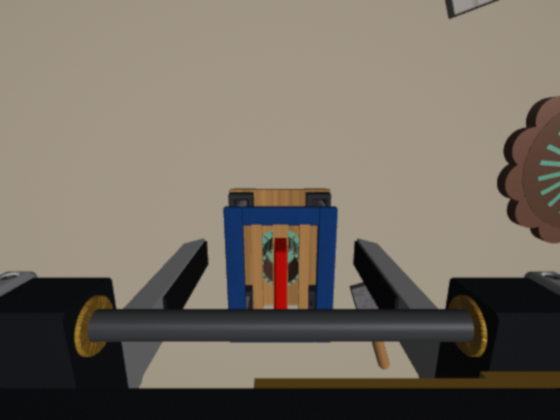

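View pics/d8c.png

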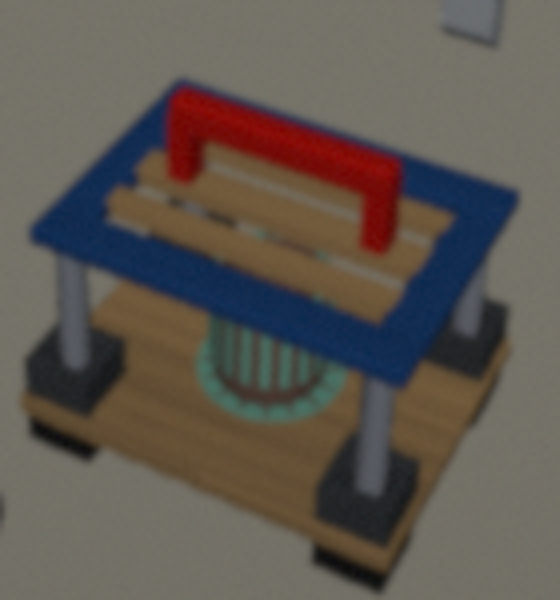

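View pics/s8c.png

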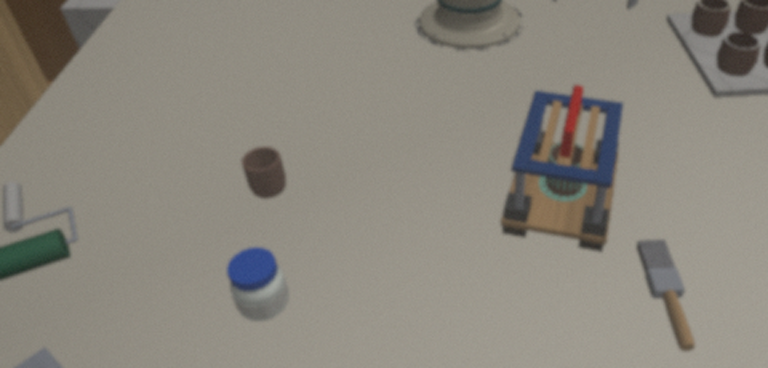

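Run:
```python
from h import *
from rig import camera_info
D,S=camera_info("side"),camera_info("scene")
s=lambda x,y:(x/1.6,100+y/1.6)
dp=[(30,236),(182,80),(518,197),(403,375)]; dp=[(210+x/4-.4,210+y/4-.4) for x,y in dp]
sp=[s(615,180),s(515,170),s(532,92),s(623,102)]
P=lambda c:c["camera_matrix"]@np.c_[c["R"],c["t"]]
X=cv2.triangulatePoints(P(D),P(S),np.array(dp).T,np.array(sp).T);X=(X[:3]/X[3]).T
print(X.round(4),X.mean(0).round(4))
u=(X[0]+X[3]*0-X[3])+(X[1]-X[2]);print("yaw",np.degrees(np.arctan2(u[1],u[0])))
```

```text
[[0.6321 0.1942 0.1285]
 [0.605  0.0646 0.1246]
 [0.4313 0.1006 0.1227]
 [0.4628 0.2317 0.1286]] [0.5328 0.1478 0.1261]
yaw -12.094289215386983
```

Run:
```python
from rig import *
print(job_done()); print(observe()["t"])
```

```text
the job is handed in; nothing more can be done
None
the job is handed in; nothing more can be done
```

I placed the striped pot on the round mark, then carried the frame over by its red handle and lowered it into the base sockets. I handed the job in at about 21 s; no verdict comes back.

**Pot:** Released upright. The wrist camera put it about 2–3 mm from the base centre, which I estimated from the socket blocks.

**Frame:** It went in with no sideways force until it touched down at tool height 145.4 mm, against 145.5 mm expected for fully home. I released it, and the arm ended clear of everything.

**Bystanders:** The last pictures show the posts in their sockets and the pot upright under the frame. The plain pot, jar and brush appear undisturbed; I judged that by eye and did not measure it.

**Checks that disagreed:**
- **Frame position from two views:** rim height came out at 126 mm against 129 expected, and yaw at −12.1° against −13.8° for the base. The individual corner heights scattered from 123 to 129 mm. I put this down to picking corners in small, blurred pictures, so I relied on the touchdown height instead.
- **Base position along x:** the cameras differed by up to 4 mm, so I aimed between their readings.

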